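# Feel a flange's sealing face for burrs

## Task

Check the flange's raised brass sealing face for burrs: with the fingertips closed together, touch the face lightly opposite the red post and run them round the face past the first white, the yellow and the second white post to the green post, keeping light contact all the way so that the sprung table sinks a little but never reaches its stop. Then lift off and end clear of everything. Do not grasp, lift or unseat the flange, and leave the loose valve, tee and carton where they are.

Things in the scene. Friction and masses are not known exactly. Their poses are not given: they have to be found in the camera images.
- flange: loose aluminium pipe flange, 192 mm across, 0.78 kg, a flat ring 12 mm thick with a raised brass sealing face on top (a flat ring from 54 to 78 mm radius, its top 16 mm above the flange's underside) and eight dark bolt holes outside it. It lies on the sprung table with a spigot 8 mm high in its 108 mm bore (2 mm play all round). Origin: centre of its underside; z up. It may turn about its axis; that does not matter
- face (a point): centre of the flange's sealing face, on the axis, at the height of the brass face's top; it sinks with the flange. 96 mm above the work surface while unpressed
- press (a joint): how far the sprung blue table under the flange has sunk, in m: 0 at rest, stop at 0.020. It goes straight down, without tilting. It starts to sink at about 1 N of push and needs 0.35 N more for each mm (about 8 N at the stop); it springs back up by itself
- seat (a point): centre of the sprung table's top, on which the flange's underside rests; z up
- dial: fixed dark steel disc, 280 mm across, 6 mm thick, on the work surface round the foot of the stand, concentric with the flange; five coloured posts stand on it. Origin: on the axis, on the work surface; z up, x towards the yellow post (to within 7 degrees)
- red_point (a point): point on the brass sealing face opposite the red post, at mid-width of the face (66 mm from the flange's axis) and at the height of the unpressed face (96 mm above the work surface). The red post (14 x 16 mm, top at 76 mm) stands on the dial 124 mm from the axis, on the same radius; the start; about -100 degrees from the dial's x axis
- white1_point (a point): point on the brass sealing face opposite the first white post, at mid-width of the face (66 mm from the flange's axis) and at the height of the unpressed face (96 mm above the work surface). The first white post (14 x 16 mm, top at 76 mm) stands on the dial 124 mm from the axis, on the same radius; about -50 degrees from the dial's x axis, between red and yellow
- yellow_point (a point): point on the brass sealing face opposite the yellow post, at mid-width of the face (66 mm from the flange's axis) and at the height of the unpressed face (96 mm above the work surface). The yellow post (14 x 16 mm, top at 76 mm) stands on the dial 124 mm from the axis, on the same radius; about 0 degrees from the dial's x axis
- white2_point (a point): point on the brass sealing face opposite the second white post, at mid-width of the face (66 mm from the flange's axis) and at the height of the unpressed face (96 mm above the work surface). The second white post (14 x 16 mm, top at 76 mm) stands on the dial 124 mm from the axis, on the same radius; about +50 degrees from the dial's x axis, between yellow and green
- green_point (a point): point on the brass sealing face opposite the green post, at mid-width of the face (66 mm from the flange's axis) and at the height of the unpressed face (96 mm above the work surface). The green post (14 x 16 mm, top at 76 mm) stands on the dial 124 mm from the axis, on the same radius; the end; about +100 degrees from the dial's x axis (so the stroke runs anticlockwise seen from above, about 200 degrees; neighbouring posts are 36 to 64 degrees apart)
- valve: loose chromed stop valve with a black cap, standing, 38 mm across and 72 mm tall, beside the dial. Origin: centre of its underside
- tee: loose brass tee fitting lying on its run, 70 mm long, branch pointing up, 52 mm tall, beside the dial. Origin: under its middle
- carton: loose dark blue carton, 60 x 100 x 50 mm, beyond the dial. Origin: centre of its underside

How it is judged:
On the way, in this order (a step that is already met when the one before it is completed fails the run):
1. the fingertips press lightly on the brass face opposite the red post (hand within 15 mm of that point seen from above, table sunk 1 to 18 mm) (horizontal distance between the grasp point and red_point below 0.015 m and value of joint press between 0.001 and 0.018 m and contact force between the fingers and flange above 0.2 N), for 0.1 s.
2. the fingertips press lightly on the brass face opposite the first white post (hand within 15 mm of that point seen from above, table sunk 1 to 18 mm) (horizontal distance between the grasp point and white1_point below 0.015 m and value of joint press between 0.001 and 0.018 m and contact force between the fingers and flange above 0.2 N), for 0.1 s.
3. the fingertips press lightly on the brass face opposite the yellow post (hand within 15 mm of that point seen from above, table sunk 1 to 18 mm) (horizontal distance between the grasp point and yellow_point below 0.015 m and value of joint press between 0.001 and 0.018 m and contact force between the fingers and flange above 0.2 N), for 0.1 s.
4. the fingertips press lightly on the brass face opposite the second white post (hand within 15 mm of that point seen from above, table sunk 1 to 18 mm) (horizontal distance between the grasp point and white2_point below 0.015 m and value of joint press between 0.001 and 0.018 m and contact force between the fingers and flange above 0.2 N), for 0.1 s.
5. the fingertips press lightly on the brass face opposite the green post (hand within 15 mm of that point seen from above, table sunk 1 to 18 mm) (horizontal distance between the grasp point and green_point below 0.015 m and value of joint press between 0.001 and 0.018 m and contact force between the fingers and flange above 0.2 N), for 0.1 s.
At the end, for the whole second after the job is handed in: after the stroke the fingers are clear, the sprung table is back up (within 1.5 mm), the flange lies flat and at rest on its seat (within 6 mm), and valve, tee and carton are within 15 mm of where they stood (value of joint press below 0.0015 m and distance between flange and seat below 0.006 m and angle between flange's own z axis and vertical below 0.05 rad and linear speed of flange below 0.01 m/s and distance of each of valve, tee, carton from where it was at the start of the episode below 0.015 m); the robot touches nothing.
It fails at once if the sprung table is pressed to its stop (sunk more than 18.5 mm) (value of joint press above 0.0185 m).
It fails at once if between the end posts (more than 20 mm to the yellow post's side of the dial's centre) the fingers are over the face, less than about 20 mm above it, without pressing on it (x of the grasp point in the frame of dial above 0.02 m and z of the grasp point in the frame of dial below 0.135 m and horizontal distance between the grasp point and face between 0.045 and 0.087 m and value of joint press below 0.0004 m).
It fails at once if the flange is lifted or pushed off its seat (distance between flange and seat above 0.008 m).
It fails at once if the flange is tipped (angle between flange's own z axis and vertical above 0.12 rad).
It fails at once if the valve, tee or carton is moved or lifted (distance of any of valve, tee, carton from where it was at the start of the episode above 0.015 m).
It also fails if it takes over 48 s, if anything falls off the work surface, if the arm or the gripper's body presses on something with over 40 N, if the wrist force passes 120 N, or if a joint passes its speed limit or range.

## Robot

A 6-joint arm with a two-finger parallel gripper is mounted at the origin on the work surface. World frame = base frame: x ahead of the robot, y to its left, z up, the work surface at z = 0. Lengths are in m, angles in rad, forces in N, time in s.
With the tool pointing down it reaches from about 0.3 to 0.875 m from the base axis. Payload 6.4 kg.
Tool frame: the origin (TCP) lies midway between the tips of the shut fingers; the grasp point (between the pads) lies ctrl.grip_depth behind it (ctrl.grip_depth is the distance from the TCP to the grasp point, in m); x points along the fingers, y is the direction in which the jaws open and shut, and the axes are right-handed (so a half turn about x gives the same grasp; the last joint's range is limited). The gripper opens to 85 mm and grips with 20 to 120 N. Pads are 22 mm wide; open, the fingers measure 114 mm over their backs; the gripper's body (76 mm by 85 mm) begins 54 mm behind the grasp point. The pads swing forward as they close: fully open they stand 13 mm farther back than shut.
Start: joints at [-1.393, 0.181, 1.607, -0, 1.354, -0.206], TCP at [0.215, -0.533, 0.231] pointing down, gripper open.
Joint ranges: [-2.99, 2.99], [-0.89, 2.07], [0.3, 2.58], [-1.14, 4.28], [0, 2.63], [-3.12, 3.12]. Speed limits (rad/s): [2.57, 2.57, 3.01, 3.14, 3.14, 3.14].

## Interface

Orientations are given as a unit quaternion [w, x, y, z].
In Python, from bench import ctrl gives the robot as it stands.
- The arm moves only by the tool carry_out, never from a script. Its argument "motion" is one flat list of numbers, 7 for each row, row after row: the turn, a rotation vector about the tool's x, y, z in degrees, then the shift along the tool's x, y, z in m, then the gripper's target within -1 to 1 (shut at 1, half-way at 0, fully open at -1). A call has 1 to 10 rows; each row shifts and turns the pose as measured when the row begins, along the tool's axes as they then stand; what a row does not reach is not made up. A row lasts 1/10 s, in which the tool goes at most 50 mm and 8.59 degrees, less where a joint would pass 70% of its speed; a pose out of reach is approached as far as the arm can. A call with a gripper value outside its range is refused whole. The fingers move at their own pace and stop on an object; the grip force is fixed at half the most. Time passes only in rows, so rows that do not move let the fingers close. It gives the time, the measured TCP pose, the force and the opening at its end, in the units of the state.
- ctrl.get_obs(): the state, without advancing time (a new reading comes with each control period).
- ctrl.camera(name): name is "side" or "top" or "wrist"; returns the picture (480x640x3 uint8, blue, green, red); there is no depth.
- ctrl.camera_params(name): a dict with "mtx" (3x3 intrinsics, pixels), "pose" (4x4, takes a point from camera to world coordinates); the wrist camera has in their place "hand_eye" (4x4, takes a point from camera to tool coordinates, whose origin is the TCP and whose axes are the tool frame's). Camera axes: x right, y down, z forward; pixel columns grow to the right and rows downward; lengths in m; the calibration is good to about 2 mm. A picture is of the moment at which its call begins: read the wrist's pose just before it. camera_params takes no time and is no camera call.
- ctrl.hand_in(): hands the job in, once; it reports no verdict.
Trained networks look in the newest picture that a camera, given by its name, has taken for a name from the list of things; names that differ only in an ending like _2 or _b are one class to them, and where a whole thing is asked for, a point or a joint stands for the part that bears it (a point fixed in the world has none). Each returns a list of dicts, best first, with "conf" (0 to 1); they miss things now and then, are a little off and sometimes report something else, mostly with a low value. They report only what shows in the picture. A call takes as long as a camera call.
- ctrl.boxes_of(camera, thing): "point" ([x, y, z] in m, in the coordinates of the camera as it stood for that picture, good to about 4 mm: the middle of the surface that is visible of it).
- ctrl.trace(camera, thing): "pixels" (480x640 bool, what is visible of it).
- ctrl.landmark_of(camera, thing): "point" ([x, y, z] in m, in the coordinates of the camera as it stood for that picture, good to about 4 mm: a listed point, or the origin of a listed thing).
The state is a dict: "time_s": time; "q": joint angles; "dq": joint speeds; "joint_efforts": joint torques, N m; "eef_pos": TCP position; "eef_rot": TCP orientation; "wrist_force": force on the tool from outside, world axes, zero at the start; "torque": the same for the moment, N m; "opening": opening from 0.0 (shut) to 1.0 (fully open).
Only numpy, scipy, OpenCV 4.12 (cv2) and the standard library are available. Lean on these libraries where they do the work, as an engineer would, in place of code of your own. Each camera call takes 0.05 s, during which the arm holds its last target. There are 200 camera calls.

## Working session

There is one attempt and no reset: what is moved stays moved. The work goes in short steps, Python scripts to look and compute and a tool call to move; the robot and the scene stay as the last step left them, time stands still between calls to the robot, and variables do not carry over. Pictures are saved under pics/ and viewed, about 8 in all and at most 12, crops included, and the job is handed in when it is done.

Besides the shell and the picture viewer there is one more tool, called after ">>>" as name(argument=value, ...) on one line, values as JSON. carry_out: Moves the arm, as the interface text tells. Its arguments: {"type":"object","properties":{"motion":{"type":"array"}},"required":["motion"]}

```bash
mkdir -p pics; ls; cat > h.py <<'E'
import numpy as np, cv2
from bench import ctrl
from scipy.spatial.transform import Rotation as R
def tw(cam,p):
    P=ctrl.camera_params(cam)["pose"]; P=np.array(P); return P[:3,:3]@np.array(p)+P[:3,3]
E
python3 - <<'E'
from h import *
o=ctrl.get_obs(); print({k:np.round(v,3) for k,v in o.items()}, ctrl.grip_depth)
for c in ["top","side"]:
    cv2.imwrite(f"pics/{c}0.png",ctrl.camera(c))
    print(c,np.round(ctrl.camera_params(c)["pose"],3).tolist(),np.round(ctrl.camera_params(c)["mtx"],1).tolist())
    for t in ["face","seat","dial","red_point","white1_point","yellow_point","white2_point","green_point","valve","tee","carton"]:
        print(t,[(np.round(tw(c,d["point"]),3).tolist(),round(d["conf"],2)) for d in ctrl.landmark_of(c,t)[:2]])
E
```

```text
pics
{'time_s': np.float64(0.0), 'q': array([-1.393,  0.182,  1.608, -0.   ,  1.354, -0.206]), 'dq': array([-0.001, -0.001,  0.   , -0.001,  0.   ,  0.001]), 'joint_efforts': array([ 0.0000e+00, -4.4487e+01, -3.5134e+01, -0.0000e+00,  9.0000e-03,
       -0.0000e+00]), 'eef_pos': array([ 0.215, -0.533,  0.23 ]), 'eef_rot': array([ 0.134,  0.694,  0.135, -0.694]), 'wrist_force': array([0.409, 0.244, 0.837]), 'torque': array([-0.021, -0.032, -0.038]), 'opening': np.float64(1.004)} 0.0187
top [[0.011, -0.991, 0.133, 0.478], [-1.0, -0.015, -0.026, 0.029], [0.028, -0.133, -0.991, 1.264], [0.0, 0.0, 0.0, 1.0]] [[579.4, 0.0, 323.4], [0.0, 579.4, 236.4], [0.0, 0.0, 1.0]]
face []
seat []
dial []
red_point []
white1_point []
yellow_point []
white2_point []
green_point []
valve [([0.555, -0.187, -0.006], 0.95)]
tee [([0.561, 0.27, 0.001], 0.64)]
carton [([0.743, 0.069, -0.002], 0.86)]
side [[-0.992, -0.069, 0.108, 0.534], [-0.128, 0.608, -0.784, 0.621], [-0.012, -0.791, -0.611, 0.57], [0.0, 0.0, 0.0, 1.0]] [[468.8, 0.0, 330.4], [0.0, 468.8, 240.0], [0.0, 0.0, 1.0]]
face []
seat [([0.52, 0.047, 0.081], 0.75)]
dial []
red_point []
white1_point []
yellow_point []
white2_point []
green_point []
valve [([0.56, -0.19, 0.001], 0.78)]
tee [([0.561, 0.267, -0.002], 0.95)]
carton [([0.739, 0.067, -0.002], 0.72)]
```

View top.

View pics/top0.png

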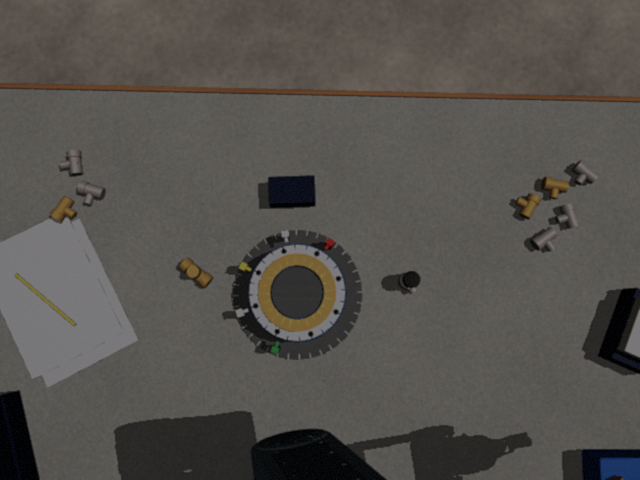

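View pics/side0.png

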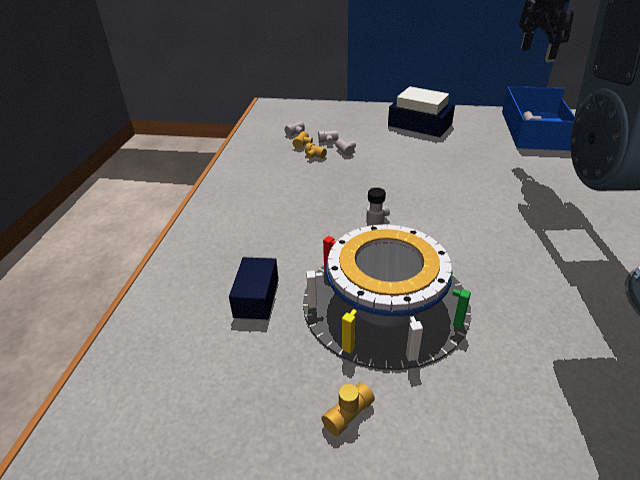

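Top view: brass ring centre about (297,292). Posts are red (330,243), white1 (285,235), yellow (245,267), white2 (240,313) and green (276,349). The side view shows the same layout. Next I'll measure the ring and posts by colour.

```bash
cat >> h.py <<'E'
def ray(cam,px,z):
    C=ctrl.camera_params(cam); P=np.array(C["pose"]); K=np.array(C["mtx"])
    px=np.atleast_2d(px).astype(float)
    d=np.c_[px,np.ones(len(px))]@np.linalg.inv(K).T@P[:3,:3].T
    return P[:3,3]+d*((z-P[2,3])/d[:,2])[:,None]
E
python3 - <<'E'
from h import *
for cam,roi in [("top",(225,225,145,140)),("side",(300,215,180,155))]:
    im=cv2.imread(f"pics/{cam}0.png"); x,y,w,h=roi
    hsv=cv2.cvtColor(im,cv2.COLOR_BGR2HSV); m0=np.zeros(im.shape[:2],np.uint8); m0[y:y+h,x:x+w]=1
    H,S,V=cv2.split(hsv)
    br=((H>12)&(H<28)&(S>110)&(V>60)&(m0>0)).astype(np.uint8)
    n,l,st,c=cv2.connectedComponentsWithStats(br); i=1+np.argmax(st[1:,4]); b=(l==i).astype(np.uint8)
    cs,_=cv2.findContours(b,cv2.RETR_CCOMP,cv2.CHAIN_APPROX_NONE)
    for ct in sorted(cs,key=len)[-2:]:
        p=ray(cam,ct[:,0,:],.096)[:,:2]
        A=np.c_[2*p,np.ones(len(p))]; s=np.linalg.lstsq(A,(p**2).sum(1),rcond=None)[0]
        print(cam,"circle",s[:2].round(4),np.sqrt(s[2]+s[0]**2+s[1]**2).round(4)); 
        cc=s[:2]
    for nme,mk in dict(red=((H<8)|(H>172))&(S>150)&(V>60),green=(H>45)&(H<80)&(S>120)&(V>50),yellow=(H>25)&(H<35)&(S>150)&(V>80)).items():
        mk=(mk&(m0>0)).astype(np.uint8); n,l,st,c=cv2.connectedComponentsWithStats(mk)
        for j in range(1,n):
            if st[j,4]>15:
                q=[ray(cam,c[j],z)[0,:2]-cc for z in (.04,.06,.076)]
                print(nme,st[j],[(np.degrees(np.arctan2(v[1],v[0])).round(1),np.hypot(*v).round(4)) for v in q])
    cv2.imwrite(f"pics/{cam}_crop.png",cv2.resize(im[y:y+h,x:x+w],None,fx=4.2,fy=4.2,interpolation=cv2.INTER_CUBIC)[:600])
E
```

```text
top circle [0.5215 0.051 ] 0.0548
top circle [0.5218 0.0513] 0.0761
red [324 238  10  12  63] [(np.float64(-31.8), np.float64(0.1241)), (np.float64(-32.1), np.float64(0.1217)), (np.float64(-32.4), np.float64(0.1197))]
green [270 341   9  13  70] [(np.float64(159.0), np.float64(0.1229)), (np.float64(159.3), np.float64(0.1214)), (np.float64(159.5), np.float64(0.1202))]
yellow [239 263  12   8  41] [(np.float64(64.8), np.float64(0.1241)), (np.float64(65.0), np.float64(0.1215)), (np.float64(65.2), np.float64(0.1193))]
side circle [0.5209 0.0508] 0.0537
side circle [0.5208 0.0512] 0.0778
red [323 236  12  35 185] [(np.float64(-37.9), np.float64(0.1392)), (np.float64(-29.8), np.float64(0.1223)), (np.float64(-21.7), np.float64(0.1111))]
green [453 289  18  40 382] [(np.float64(162.9), np.float64(0.1208)), (np.float64(153.3), np.float64(0.1239)), (np.float64(146.1), np.float64(0.1287))]
yellow [343 309  14  13  90] [(np.float64(53.9), np.float64(0.0915)), (np.float64(60.6), np.float64(0.1064)), (np.float64(64.6), np.float64(0.1191))]
```

View pics/top_crop.png

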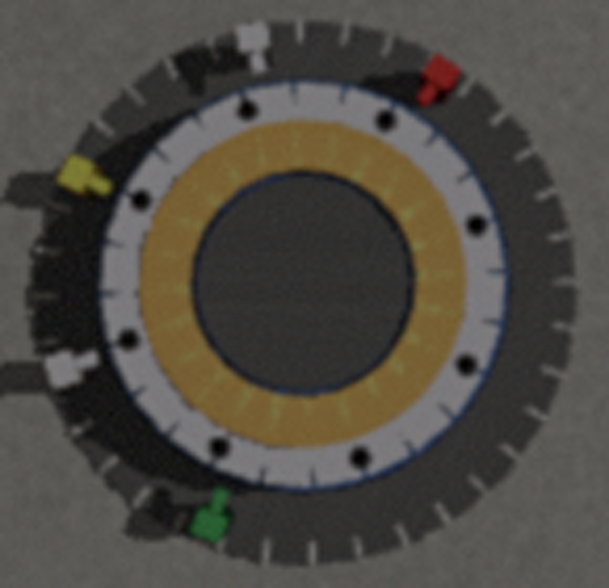

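White1 sits at crop (254,45) → px (285.5,235.7), and white2 at crop (70,368) → (241.7,312.6). The ring centre from both cameras agrees at (0.521, 0.051), and the radii match the given 54 and 78 mm.

```bash
cat >> h.py <<'E'
C=np.array([.5212,.0511])
def here():
    o=ctrl.get_obs(); q=o["eef_rot"]; r=R.from_quat([q[1],q[2],q[3],q[0]])
    return o["eef_pos"],r,o
def to(target):
    p,r,o=here(); return r.inv().apply(np.array(target)-p)
E
python3 - <<'E'
from h import *
for n,p in [("w1",(285.5,235.7)),("w2",(241.7,312.6))]:
    v=ray("top",p,.065)[0,:2]-C; print(n,np.degrees(np.arctan2(v[1],v[0])),np.hypot(*v))
p,r,o=here(); print(p,r.as_matrix().round(4),o["time_s"])
want=R.from_matrix(np.c_[[0,0,-1],r.as_matrix()[:,1]*[1,1,0],np.cross([0,0,-1],r.as_matrix()[:,1]*[1,1,0])])
print("tilt fix deg",(r.inv()*want).as_rotvec(degrees=True).round(2))
a=np.radians(-32); t=np.r_[C+.066*np.array([np.cos(a),np.sin(a)]),.16]; print(t,to(t))
E
```

```text
w1 12.382498574618443 0.12081334986150392
w2 110.5415051497733 0.11979867885906478
[ 0.2153182  -0.5331692   0.23127896] [[-0.      0.3744 -0.9273]
 [ 0.     -0.9273 -0.3744]
 [-1.     -0.     -0.    ]] 1.2
tilt fix deg [ 0. -0.  0.]
[0.57717117 0.01612533 0.16      ] [ 0.07129014 -0.37386475 -0.54118907]
```

>>> carry_out(motion=[0, 0, 0, 0, -0.023, -0.034, 1, 0, 0, 0, 0, -0.023, -0.034, 1, 0, 0, 0, 0, -0.023, -0.034, 1, 0, 0, 0, 0, -0.023, -0.034, 1, 0, 0, 0, 0, -0.023, -0.034, 1, 0, 0, 0, 0, -0.023, -0.034, 1, 0, 0, 0, 0, -0.023, -0.034, 1, 0, 0, 0, 0, -0.023, -0.034, 1, 0, 0, 0, 0, -0.023, -0.034, 1, 0, 0, 0, 0, -0.023, -0.034, 1])

```text
time_s: 2.2
eef_pos: [0.4504, -0.1859, 0.2318]
eef_rot: [0.133, 0.695, 0.129, -0.694]
wrist_force: [0.0, -0.4, -0.3]
opening: 0.005
```

```bash
python3 - <<'E'
from h import *
p,r,o=here(); print(p,r.as_matrix().round(3),o["time_s"],o["opening"],o["wrist_force"],o["q"].round(2)); print(to([.5772,.0161,.14]))
E
```

```text
[ 0.45042007 -0.18587188  0.23176377] [[ 0.003  0.365 -0.931]
 [-0.005 -0.931 -0.365]
 [-1.     0.006 -0.001]] 2.2 0.005204168887651115 [ 0.01279069 -0.41497308 -0.30129924] [-0.63 -0.02  1.82 -0.    1.34  0.56]
[ 0.09112529 -0.1423718  -0.19160593]
```

>>> carry_out(motion=[0, 0, 0, 0.01, -0.024, -0.032, 1, 0, 0, 0, 0.01, -0.024, -0.032, 1, 0, 0, 0, 0.01, -0.024, -0.032, 1, 0, 0, 0, 0.01, -0.024, -0.032, 1, 0, 0, 0, 0.01, -0.024, -0.032, 1, 0, 0, 0, 0.01, -0.018, -0.025, 1, 0, 0, 0, 0.01, 0, 0, 1, 0, 0, 0, 0, 0, 0, 1])

```text
time_s: 3.0
eef_pos: [0.5796, 0.0231, 0.1603]
eef_rot: [0.137, 0.697, 0.131, -0.692]
wrist_force: [-1.1, 0.0, -0.5]
opening: 0.002
```

```bash
python3 - <<'E'
from h import *
p,r,o=here(); print(p,r.as_matrix().round(3),o["time_s"],o["opening"],o["wrist_force"],o["q"].round(2)); print(to([.5772,.0161,.096])); cv2.imwrite("pics/w1.png",np.hstack([ctrl.camera("wrist")[::2,::2],ctrl.camera("side")[::2,::2]]))
w=ctrl.camera_params("wrist"); print(np.round(w["hand_eye"],3).tolist() if "hand_eye" in w else w)
E
```

```text
[0.5795924  0.02310969 0.16031553] [[ 0.008  0.371 -0.928]
 [-0.007 -0.928 -0.371]
 [-1.     0.01  -0.005]] 3.0 0.0016135659013029396 [-1.1414471   0.04853013 -0.5422116 ] [-0.16  0.26  1.66 -0.01  1.21  1.03]
[0.06434292 0.00498302 0.0051483 ]
[[0.0, -0.298, 0.955, -0.142], [1.0, -0.0, -0.0, -0.0], [0.0, 0.955, 0.298, -0.077], [0.0, 0.0, 0.0, 1.0]]
```

View pics/w1.png

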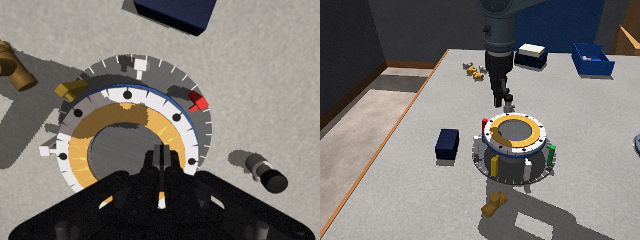

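>>> carry_out(motion=[0, 0, 0, 0.015, 0.005, 0.005, 1, 0, 0, 0, 0.015, 0, 0, 1, 0, 0, 0, 0.015, 0, 0, 1, 0, 0, 0, 0.008, 0, 0, 1, 0, 0, 0, 0.004, 0, 0, 1, 0, 0, 0, 0, 0, 0, 1])

```text
time_s: 3.7
eef_pos: [0.5768, 0.0089, 0.1016]
eef_rot: [0.134, 0.699, 0.127, -0.691]
wrist_force: [0.4, -0.5, 0.7]
opening: 0.002
```

```bash
python3 - <<'E'
from h import *
p,r,o=here(); print(p,o["time_s"],o["wrist_force"]); print(to([.5772,.0161,.096])); im=ctrl.camera("side");cv2.imwrite("pics/s2.png",cv2.resize(im[160:380,260:500],None,fx=2.5,fy=2.5))
E
```

```text
[0.57683848 0.00891084 0.10163976] 3.7 [ 0.42933952 -0.54092881  0.66702939]
[ 0.00558037 -0.00664035 -0.00289601]
```

View pics/s2.png

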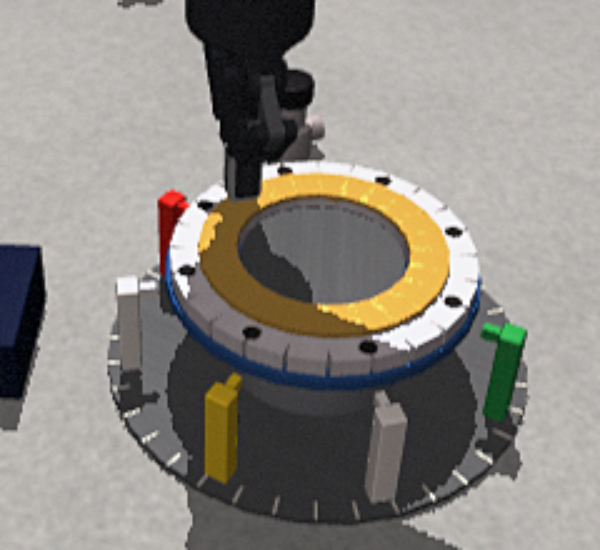

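Side view: the shut fingertips hover just above the brass beside the red post, and the flange is seated. I'll correct the 7 mm sideways error and the small tilt before touching.

```bash
cat >> h.py <<'E'
def tilt():
    p,r,o=here(); x=r.apply([1,0,0]); ax=np.cross(x,[0,0,-1]); return r.inv().apply(np.degrees(ax)).round(2)
E
python3 -c "
from h import *
print(tilt(), here()[1].as_matrix().round(3), here()[0])"
```

```text
[-0.   -0.5  -0.74] [[ 0.013  0.362 -0.932]
 [-0.009 -0.932 -0.363]
 [-1.     0.013 -0.009]] [0.57707056 0.00894207 0.10204378]
```

>>> carry_out(motion=[0, 0, 0, 0, -0.006, -0.003, 1, 0, 0, 0, 0, 0, 0, 1])

```text
time_s: 3.95
eef_pos: [0.5785, 0.0159, 0.103]
eef_rot: [0.134, 0.699, 0.126, -0.691]
wrist_force: [0.2, -0.3, 1.0]
opening: -0.0
```

```bash
python3 -c "
from h import *
print(tilt(), here()[0], to([.5772,.0161,.096]),here()[2]['wrist_force'])"
```

```text
[ 0.   -0.59 -0.78] [0.57849251 0.01589185 0.10299857] [ 0.00697682 -0.00075774  0.00120153] [ 0.17311869 -0.27958677  1.01556019]
```

>>> carry_out(motion=[0, -0.6, -0.8, 0.005, 0, 0, 1, 0, 0, 0, 0.005, 0, 0, 1, 0, 0, 0, 0.005, 0, 0, 1, 0, 0, 0, 0, 0, 0, 1, 0, 0, 0, 0, 0, 0, 1])

```text
time_s: 4.45
eef_pos: [0.5799, 0.0163, 0.0888]
eef_rot: [0.131, 0.695, 0.131, -0.694]
wrist_force: [-1.1, -0.3, 2.0]
opening: 0.003
```

```bash
python3 -c "
from h import *
print(tilt(), here()[0], to([.5772,.0161,.087]),here()[2]['wrist_force'])"
```

```text
[ 0.   -0.08 -0.01] [0.57993342 0.01627531 0.08883906] [ 0.00183536 -0.00083042  0.00261272] [-1.11131855 -0.2678371   1.98752082]
```

```bash
cat >> h.py <<'E'
def plan(n,step=6.,z=.087,end=158.):
    p,r,o=here(); d=p[:2]-C; a=np.degrees(np.arctan2(d[1],d[0]))
    print("ang",a.round(1),"rad",np.hypot(*d).round(4),"z",p[2].round(4),"F",o["wrist_force"].round(1),"tilt",tilt(),"t",o["time_s"])
    cur=p.copy()
    for k in range(n):
        b=np.radians(min(a+step*(k+1),end)); t=np.r_[C+.066*np.array([np.cos(b),np.sin(b)]),p[2]+(z-p[2])*min(1,(k+1)/3)]
        print(r.inv().apply(t-cur).round(4).tolist()); cur=t
E
python3 -c "
from h import *
plan(6)"
```

```text
ang -30.7 rad 0.0683 z 0.0888 F [-1.1 -0.3  2. ] tilt [ 0.   -0.08 -0.01] t 4.45
[0.0006, -0.0063, -0.0038]
[0.0006, -0.0051, -0.0047]
[0.0006, -0.0055, -0.0042]
[0.0, -0.0059, -0.0036]
[0.0, -0.0063, -0.0029]
[0.0, -0.0065, -0.0022]
```

>>> carry_out(motion=[0, 0, 0, 0.0006, -0.0063, -0.0038, 1, 0, 0, 0, 0.0006, -0.005, -0.0047, 1, 0, 0, 0, 0.0006, -0.0055, -0.0042, 1, 0, 0, 0, 0, -0.006, -0.0036, 1, 0, 0, 0, 0, -0.0063, -0.003, 1, 0, 0, 0, 0, -0.0065, -0.0022, 1])

```text
time_s: 5.05
eef_pos: [0.5897, 0.0589, 0.0886]
eef_rot: [0.132, 0.697, 0.129, -0.693]
wrist_force: [-0.4, -1.4, 3.3]
opening: -0.0
```

```bash
python3 -c "
from h import *
plan(8)"
```

```text
ang 6.5 rad 0.069 z 0.0886 F [-0.4 -1.4  3.3] tilt [-0.   -0.27 -0.24] t 5.05
[0.0005, -0.0075, 0.0015]
[0.0005, -0.0069, -0.0007]
[0.0005, -0.0069, 0.0]
[-0.0, -0.0069, 0.0007]
[-0.0, -0.0068, 0.0015]
[-0.0, -0.0066, 0.0022]
[-0.0, -0.0063, 0.0028]
[-0.0, -0.006, 0.0035]
```

>>> carry_out(motion=[0, -0.3, -0.2, 0.0008, -0.0075, 0.0015, 1, 0, 0, 0, 0.0006, -0.0069, -0.0007, 1, 0, 0, 0, 0.0005, -0.0069, 0, 1, 0, 0, 0, 0, -0.0069, 0.0007, 1, 0, 0, 0, 0, -0.0068, 0.0015, 1, 0, 0, 0, 0, -0.0066, 0.0022, 1, 0, 0, 0, 0, -0.0063, 0.0028, 1, 0, 0, 0, 0, -0.006, 0.0035, 1])

```text
time_s: 5.85
eef_pos: [0.5587, 0.1097, 0.0875]
eef_rot: [0.131, 0.696, 0.13, -0.694]
wrist_force: [1.2, -1.1, 2.7]
opening: -0.0
```

```bash
python3 -c "
from h import *
plan(8)"
```

```text
ang 57.4 rad 0.0695 z 0.0875 F [ 1.2 -1.1  2.7] tilt [-0.   -0.17 -0.11] t 5.85
[0.0001, -0.0033, 0.0072]
[0.0001, -0.0049, 0.0049]
[0.0001, -0.0043, 0.0054]
[-0.0, -0.0038, 0.0058]
[-0.0, -0.0031, 0.0062]
[-0.0, -0.0025, 0.0065]
[-0.0, -0.0018, 0.0067]
[-0.0, -0.0011, 0.0068]
```

>>> carry_out(motion=[0, -0.2, 0, 0.0002, -0.0033, 0.0072, 1, 0, 0, 0, 0, -0.0049, 0.0049, 1, 0, 0, 0, 0, -0.0043, 0.0054, 1, 0, 0, 0, 0, -0.0038, 0.0058, 1, 0, 0, 0, 0, -0.0031, 0.0062, 1, 0, 0, 0, 0, -0.0025, 0.0065, 1, 0, 0, 0, 0, -0.0018, 0.0067, 1, 0, 0, 0, 0, -0.0011, 0.0068, 1])

```text
time_s: 6.65
eef_pos: [0.4993, 0.1166, 0.0876]
eef_rot: [0.131, 0.696, 0.13, -0.694]
wrist_force: [2.7, -0.7, 4.0]
opening: 0.003
```

```bash
python3 -c "
from h import *
plan(9)"
```

```text
ang 108.5 rad 0.069 z 0.0876 F [ 2.7 -0.7  4. ] tilt [ 0.   -0.11 -0.07] t 6.65
[0.0002, 0.0031, 0.0071]
[0.0002, 0.0007, 0.0069]
[0.0002, 0.0015, 0.0068]
[-0.0, 0.0022, 0.0066]
[-0.0, 0.0028, 0.0063]
[-0.0, 0.0035, 0.006]
[-0.0, 0.0041, 0.0056]
[-0.0, 0.0046, 0.0051]
[-0.0, 0.0012, 0.0012]
```

>>> carry_out(motion=[0, 0, 0, 0.0002, 0.0031, 0.0071, 1, 0, 0, 0, 0, 0.0007, 0.0069, 1, 0, 0, 0, 0, 0.0015, 0.0068, 1, 0, 0, 0, 0, 0.0022, 0.0066, 1, 0, 0, 0, 0, 0.0028, 0.0063, 1, 0, 0, 0, 0, 0.0035, 0.006, 1, 0, 0, 0, 0, 0.0041, 0.0056, 1, 0, 0, 0, 0, 0.0046, 0.005, 1, 0, 0, 0, 0, 0, 0, 1, 0, 0, 0, 0, 0, 0, 1])

```text
time_s: 7.65
eef_pos: [0.4549, 0.0741, 0.0867]
eef_rot: [-0.13, -0.695, -0.131, 0.695]
wrist_force: [2.0, 2.8, 4.4]
opening: -0.001
```

```bash
python3 -c "
from h import *
plan(3)
im=ctrl.camera('side');cv2.imwrite('pics/s3.png',cv2.resize(im[160:380,260:500],None,fx=2.5,fy=2.5))
a=np.radians(159.5);print(to(np.r_[C+.066*np.array([np.cos(a),np.sin(a)]),.087]))"
```

```text
ang 160.9 rad 0.0702 z 0.0867 F [2.  2.8 4.4] tilt [0.   0.02 0.11] t 7.65
[-0.0001, 0.0002, -0.0054]
[-0.0001, -0.0, 0.0]
[-0.0001, -0.0, 0.0]
[-0.0003065   0.00151748 -0.00426432]
```

View pics/s3.png

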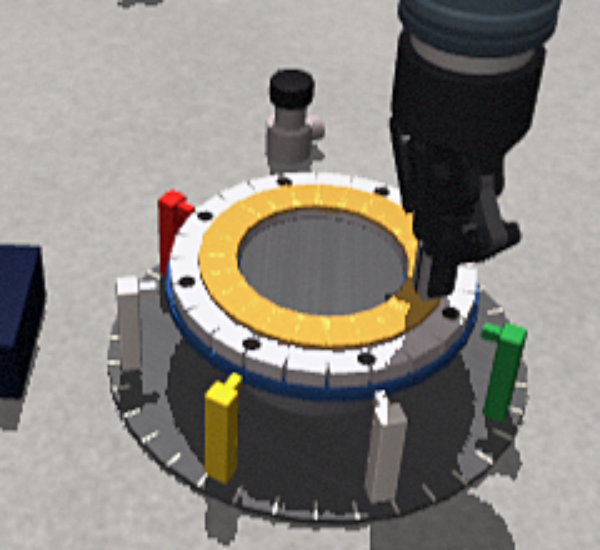

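Side view: the fingertips press on the brass by the green post, 4.5 mm from the target, with the table sunk about 9 mm. Next is a straight lift.

>>> carry_out(motion=[0, 0, 0, 0, 0, 0, 1, 0, 0, 0, -0.005, 0, 0, 1, 0, 0, 0, -0.008, 0, 0, 1, 0, 0, 0, -0.015, 0, 0, 1, 0, 0, 0, -0.02, 0, 0, 1, 0, 0, 0, -0.03, 0, 0, 1, 0, 0, 0, -0.03, 0, 0, 1, 0, 0, 0, -0.02, 0, 0, 1, 0, 0, 0, 0, 0, 0, 1, 0, 0, 0, 0, 0, 0, 1])

```text
time_s: 8.7
eef_pos: [0.4494, 0.0741, 0.2173]
eef_rot: [-0.13, -0.689, -0.132, 0.701]
wrist_force: [0.1, -0.3, -0.4]
opening: -0.0
```

```bash
python3 - <<'E'
from h import *
p,r,o=here(); print(p,o["wrist_force"],o["time_s"])
im=ctrl.camera("side"); cv2.imwrite("pics/s4.png",cv2.resize(im[140:440,200:500],None,fx=2,fy=2))
for t in ["valve","tee","carton","seat","flange"]:
    print(t,[(np.round(tw("side",d["point"]),3).tolist(),round(d["conf"],2)) for d in ctrl.landmark_of("side",t)[:1]])
E
```

```text
[0.44941809 0.0740735  0.21727535] [ 0.10133613 -0.32571612 -0.38217352] 8.7
valve [([0.556, -0.192, 0.0], 0.96)]
tee [([0.559, 0.266, -0.001], 0.68)]
carton [([0.742, 0.067, 0.001], 0.66)]
seat [([0.521, 0.048, 0.083], 0.84)]
flange []
```

View pics/s4.png

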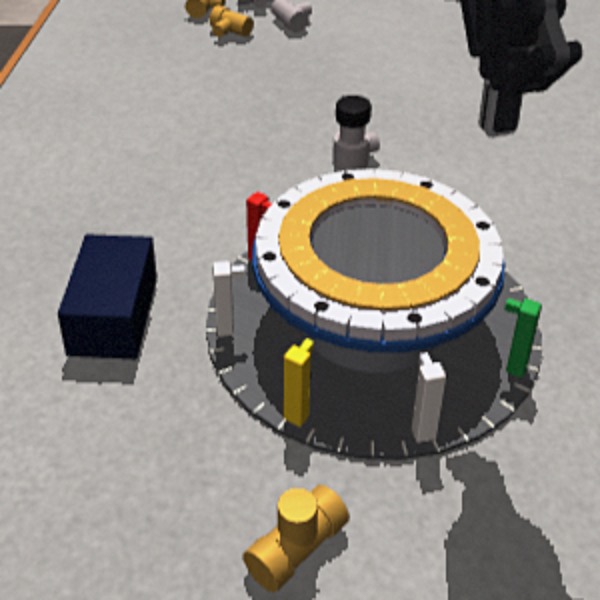

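The hand is well clear, the flange is flat on its seat with the table back up, and the valve, tee and carton have not moved.

```bash
python3 -c "
from bench import ctrl
print(ctrl.hand_in())"
```

```text
the job is handed in; nothing more can be done
None
```

I ran the shut fingertips round the brass face from red to green, lifted straight off and handed the job in; it reports no verdict. The robot's clock stood at about 9 s of the 48 s allowed.

- **Stroke:** the path went past white1, yellow and white2. At every stop where I read the pose, the tips were 68–70 mm from the axis (66 mm wanted). The tip height of 87–89 mm means the table was sunk about 7–9 mm, against the stop at 20 mm. At green the tips were 4.5 mm from the target point.
- **End state:** the hand is about 120 mm above the face, and the wrist force is back to noise. In the last side picture the flange lies flat on its seat. The network puts the seat within about 2 mm of its first reading, and the valve, tee and carton within about 5 mm (its own error is about 4 mm).
- **What disagreed:**
  - Before touching down, the hand was 7 mm off sideways; I corrected that first.
  - The vertical wrist force read 2.0 N at the red post against about 3.5 N expected, a gap I put down to sensor noise of about 1 N.
  - The network did not find the flange in the last picture, so I judged the seating from the picture and the seat reading.
- **Not measured directly:** the table's sinking was inferred from tip height, and contact was not read between those stops.

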